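Put the counter's canister, spoon holder and pepper mill back on their own mats

TASK

The glass canister, the red spoon holder and the pepper mill are standing on one another's mats: put the canister on the round green mat, the spoon holder on the square blue tile and the pepper mill on the six-sided slate, each upright and centred. The counter has just been oiled, so stand nothing on the bare wood: park one of them, centred, on the empty aluminium trivet while you shift the others, and let go of it there. Set things down without dropping or tipping them, let go of everything at the end, and do not disturb the salt shaker, the yellow ramekin or the black serving spoon.

Things in the scene. Friction and masses are not known exactly. Their poses are not given: they have to be found in the camera images.
- canister: Closed glass canister, loose, about 0.3 to 0.55 kg, round, 128 mm high: clear glass body 76 mm in diameter up to 82 mm, a sloping shoulder up to 96 mm, then a steel screw lid 58 mm in diameter from 96 to 128 mm (the lid stays on; it is the place to grip). Origin: centre of the underside; z up. Starts standing on the blue tile, up to 12 mm off its centre.
- holder: Red ceramic spoon holder, loose, about 0.3 to 0.52 kg: an empty open-topped upright box, 56 mm along its x, 92 mm along its y, 100 mm high, walls 7 mm. Origin: centre of the underside; z up. Grip it across the 56 mm. Starts standing on the slate, up to 12 mm off its centre, turned by up to 0.9 rad from the world axes. Its final heading does not matter.
- mill: Dark wooden pepper mill, loose, about 0.19 to 0.33 kg, round, 146 mm high: foot 54 mm in diameter, a waisted body, a narrow neck (32 mm) at 102 mm, then a round head 42 mm in diameter from 102 to 138 mm with an 8 mm high small steel nut on top. Origin: centre of the underside; z up. Starts standing on the green mat, up to 12 mm off its centre.
- mat_green: Round green mat, 112 mm in diameter, 10 mm thick, fixed to the counter: the canister's place. Origin: centre of the underside (its top is 10 mm above).
- tile_blue: Square blue tile, 104 x 104 mm, 10 mm thick, fixed to the counter: the spoon holder's place. Origin: centre of the underside.
- slate_hex: Six-sided black slate, 104 mm across the flats, 10 mm thick, fixed to the counter: the pepper mill's place. Origin: centre of the underside.
- trivet: Folded aluminium trivet of parallel bars, 120 mm (its x) by 104 mm (its y), 10 mm thick, flat on top, fixed to the counter, empty at the start: the free spot. Origin: centre of the underside.
- shaker: Small salt shaker, white with a steel cap, loose, 40 mm in diameter, 73 mm high. A bystander among the mats: leave it alone. Origin: centre of the underside.
- ramekin: Small yellow ramekin, loose, open cup 68 mm in diameter, 42 mm high. A bystander among the mats: leave it alone. Origin: centre of the underside.
- spoon: Black nylon serving spoon, loose, 280 mm long, bowl 60 mm wide and 14 mm high, handle 18 mm wide, lying flat on the far side of the counter, across the view (roughly along world y). A bystander: leave it alone. Origin: underside, middle of its length; x runs along it to the bowl.
Not all that is in view belongs to the job. What is meant by the holder is not purple, and is the smaller of those in its own colour.

How it is judged (in metres and radians):
On the way:
1. one of the three stands upright on the trivet, within 30 mm of its centre, and is let go (((horizontal distance between canister and trivet below 0.03 m and z of canister in the frame of trivet between 0.006 and 0.014 m and angle between canister's own z axis and vertical below 0.1 rad and contact force between the fingers and canister below 0.1 N) or (horizontal distance between holder and trivet below 0.03 m and z of holder in the frame of trivet between 0.006 and 0.014 m and angle between holder's own z axis and vertical below 0.1 rad and contact force between the fingers and holder below 0.1 N) or (horizontal distance between mill and trivet below 0.03 m and z of mill in the frame of trivet between 0.006 and 0.014 m and angle between mill's own z axis and vertical below 0.1 rad and contact force between the fingers and mill below 0.1 N))), for 0.2 s.
At the end, for the whole second after the job is handed in: The canister stands on the green mat, the spoon holder on the blue tile and the pepper mill on the slate: each upright (within 0.1 rad), resting on the mat's top, its centre within 15 mm of the mat's centre, at rest and released (horizontal distance between canister and mat_green below 0.015 m and z of canister in the frame of mat_green between 0.006 and 0.014 m and angle between each of canister, holder, mill's own z axis and vertical below 0.1 rad and linear speed of each of canister, holder, mill below 0.02 m/s and angular speed of each of canister, holder, mill below 0.2 rad/s and contact force between the fingers and canister below 0.1 N and horizontal distance between holder and tile_blue below 0.015 m and z of holder in the frame of tile_blue between 0.006 and 0.014 m and contact force between the fingers and holder below 0.1 N and horizontal distance between mill and slate_hex below 0.015 m and z of mill in the frame of slate_hex between 0.006 and 0.014 m and contact force between the fingers and mill below 0.1 N); the robot touches nothing.
It fails at once if a small bystander (salt shaker, yellow ramekin or serving spoon) is shifted by more than 15 mm or tipped (distance of any of shaker, ramekin, spoon from where it was at the start of the episode above 0.015 m or angle between any of shaker, ramekin's own z axis and vertical above 0.5 rad).
It fails at once if the canister, spoon holder or pepper mill is put down on the bare counter (its underside lower than 5 mm) (height (world z) of any of canister, holder, mill below 0.005 m).
It fails at once if the canister, spoon holder or pepper mill is tipped more than 0.5 rad (angle between any of canister, holder, mill's own z axis and vertical above 0.5 rad).
It fails at once if the canister, spoon holder or pepper mill is dropped: out of the fingers' grip with its underside more than 25 mm above the mats ((height (world z) of canister above 0.035 m and contact force between the fingers and canister below 0.1 N) or (height (world z) of holder above 0.035 m and contact force between the fingers and holder below 0.1 N) or (height (world z) of mill above 0.035 m and contact force between the fingers and mill below 0.1 N)).
It also fails if it takes over 120 s, if anything falls off the work surface, if the arm or the gripper's body presses on something with over 40 N, if the wrist force passes 120 N, or if a joint passes its speed limit or range.

ROBOT

A 6-joint arm with a two-finger parallel gripper is mounted at the origin on the work surface. World frame = base frame: x ahead of the robot, y to its left, z up, the work surface at z = 0. Lengths are in mm, angles in rad, forces in N, time in s.
With the tool pointing down it reaches from about 375 to 750 mm from the base axis. Payload 9 kg.
Tool frame: the origin (TCP) lies midway between the tips of the shut fingers; the grasp point (between the pads) lies 19 mm behind it; z points along the fingers, y is the line along which they close (so a half turn about z gives the same grasp; the last joint's range is limited). The gripper opens to 85 mm and grips with 20 to 120 N. Pads are 22 mm wide; open, the fingers measure 114 mm over their backs; the gripper's body (76 mm by 85 mm) begins 54 mm behind the grasp point. The pads swing forward as they close: fully open they stand 13 mm farther back than shut.
Start: joints at [-1.399, 0.104, 0.097, 1.564, 0, 1.353], TCP at [228.014, -555.019, 231.331] pointing down, gripper open.
Joint ranges: [-2.99, 2.99], [-0.84, 1.86], [-1.1, 1.16], [-1.84, 2.11], [-1.51, 1.56], [-3.14, 3.14]. Speed limits (rad/s): [2.22, 2.22, 2.57, 3.14, 3.14, 3.14].

INTERFACE

Orientations are given as a unit quaternion [x, y, z, w].
In Python, from cell import * gives the robot as it stands.
- The arm moves only by the shell command python3 -m inch 'ROWS'. ROWS is a JSON object whose one key "series" holds a list of rows, each a list of 3 entries, a list of its own where there are three numbers: the shift along the tool's x, y, z in units of 40 mm (1.0 is 40 mm), then the turn, a rotation vector about the tool's x, y, z in degrees, then the closure, from -1 (fully open) to 1 (shut). In form: {"series": [[[x, y, z], [ax, ay, az], fingers], ...]}. A call has exactly 10 rows; each row shifts and turns the commanded pose from where the row before left it, along the tool's axes as they then stand; what a row does not reach is not made up. A row lasts 1/12 s, in which the tool goes at most 41.7 mm and 7.16 degrees, less where a joint would pass 70% of its speed; a pose out of reach is approached as far as the arm can. A call is refused whole if a number of a shift passes 1 or a number of a turn 7.16, either way. A call with a gripper value outside its range is refused whole. The fingers move at their own pace and stop on an object; the grip force is fixed at half the most. Time passes only in rows, so rows that do not move let the fingers close, or fill a call up. It gives the time, the measured TCP pose, the force, the opening and the grip force at its end, in the units of the state.
- get_state(): the state, without advancing time (a new reading comes with each control period).
- get_image(name): name is "side" or "top" or "wrist"; returns (picture, depth): 420x560x3 uint8, red, green, blue; 420x560 float32, mm along the optical axis (not along the pixel's ray), 0 where there is no reading.
- camera_info(name): a dict with "intrinsics" (3x3 intrinsics, pixels), "xyz" and "rotation" of the camera in the world. Camera axes: x right, y up, looking along -z (the intrinsics and any distortion apply to the point x, -y, -z); pixel columns grow to the right and rows downward; lengths in mm; the calibration is good to about 2 mm. A picture is of the moment at which its call begins: read the wrist's pose just before it. camera_info takes no time and is no camera call; for the wrist camera it gives the pose at the moment of the call.
- sign_off(): hands the job in; it is judged then, once.
The state is a dict: "clock": time; "joint_positions": joint angles; "joint_vel": joint speeds; "joint_torque": joint torques, N m; "tool_pos": TCP position; "tool_rot": TCP orientation; "force": force on the tool from outside, world axes, zero at the start; "wrist_torque": the same for the moment, N m; "opening": opening from 0.0 (shut) to 1.0 (fully open); "gripper_force": force on a finger pad.
Only numpy, scipy, OpenCV 4.12 (cv2) and the standard library are available. Lean on these libraries where they do the work, as an engineer would, in place of code of your own. Each camera call takes 0.05 s, during which the arm holds its last target. There are 200 camera calls.

## Working session

There is one attempt and no reset: what is moved stays moved. The work goes in short steps, Python scripts to look and compute and a shell command to move; the robot and the scene stay as the last step left them, time stands still between calls to the robot, and variables do not carry over. Pictures are saved under pics/ and viewed, at most 14 in all, crops included, and the job is handed in when it is done.

```bash
ls; mkdir -p pics; python3 - <<'E'
from cell import *
import cv2,numpy as np
for n in("top","side"):
    p,d=get_image(n); cv2.imwrite(f"pics/{n}0.png",p[:,:,::-1]); np.save(f"pics/{n}0.npy",d)
    c=camera_info(n); print(n,c)
s=get_state();print(s)
E
```

```text
pics
top {'intrinsics': array([[422.70112673,   0.        , 280.76483759],
       [  0.        , 422.70112673, 211.9463592 ],
       [  0.        ,   0.        ,   1.        ]]), 'xyz': array([ 320.9913049 ,  -15.44428991, 1050.43746322]), 'rotation': array([ 0.06411604, -0.07520179, -0.69707705,  0.71015309])}
side {'intrinsics': array([[399.04846625,   0.        , 277.37821825],
       [  0.        , 399.04846625, 212.18143428],
       [  0.        ,   0.        ,   1.        ]]), 'xyz': array([ 76.72296867, 668.79106445, 671.04597958]), 'rotation': array([-0.12237173,  0.42874141,  0.85550682, -0.2632756 ])}
{'clock': 0.1, 'joint_positions': array([-1.39869159e+00,  1.04672540e-01,  9.65754342e-02,  1.56388711e+00,
       -2.01076327e-05,  1.35308208e+00]), 'joint_vel': array([ 0.00068273, -0.00120227,  0.00190167, -0.00074434,  0.00112987,
       -0.00134105]), 'joint_torque': array([ 6.97799202e-03, -5.58207643e+01,  5.04719675e+01,  1.28721507e-02,
       -3.01265354e-04, -2.80438763e-05]), 'tool_pos': array([ 227.9577186 , -554.70101193,  230.59641   ]), 'tool_rot': array([ 9.81065029e-01,  1.93677713e-01,  3.49232790e-06, -5.94016951e-04]), 'force': array([-1.28332263, -0.66785847, -0.04211386]), 'wrist_torque': array([-0.06071207,  0.03096375, -0.01533666]), 'gripper_force': 0.0, 'opening': 1.002917767860547}
```

View pics/top0.png

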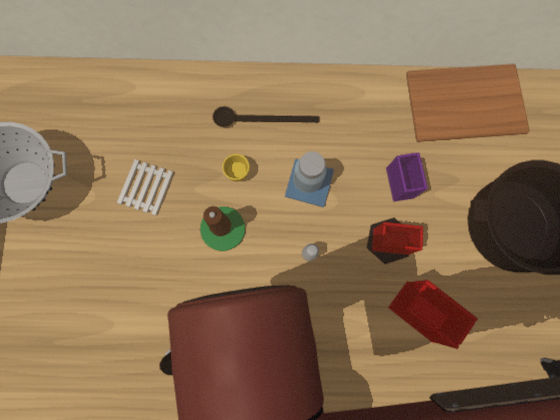

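View pics/side0.png

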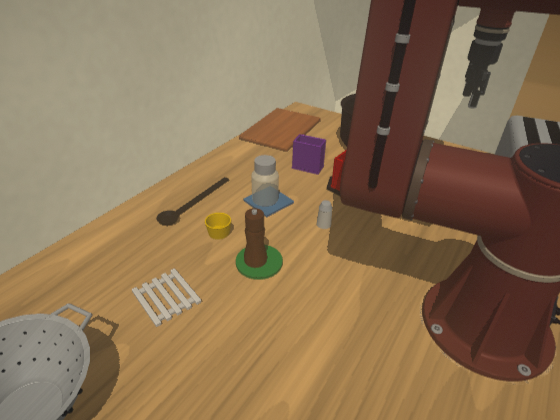

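Top view: canister lid (312,160) on blue tile (309,184); mill head (211,214) on the green mat (222,229); trivet (146,187); ramekin (236,168); shaker (311,252); spoon at row 118.
Holder candidates: purple box (407,177), small red box (400,238) on the slate (392,241), big red box (433,313). The small red one fits, because it isn't purple, is the smaller red one, and stands on the slate. I'll confirm it in a crop.

```bash
cat > h.py <<'E'
from cell import *
import cv2,numpy as np
from scipy.spatial.transform import Rotation as R
def ray(px,z,ci):
    px=np.atleast_2d(px).astype(float); K=ci["intrinsics"]
    v=np.c_[(px[:,0]-K[0,2])/K[0,0],-(px[:,1]-K[1,2])/K[1,1],-np.ones(len(px))]
    w=R.from_quat(ci["rotation"]).apply(v); t=(z-ci["xyz"][2])/w[:,2]
    return (ci["xyz"]+w*t[:,None])[:,:2]
def proj(P,ci):
    v=R.from_quat(ci["rotation"]).inv().apply(np.atleast_2d(P)-ci["xyz"]);K=ci["intrinsics"]
    return np.c_[K[0,2]-K[0,0]*v[:,0]/v[:,2],K[1,2]+K[1,1]*v[:,1]/v[:,2]]
def blob(p,lo,hi,box):
    h=cv2.cvtColor(p,cv2.COLOR_RGB2HSV); m=cv2.inRange(h,lo,hi); k=np.zeros_like(m); x0,y0,x1,y1=box
    k[y0:y1,x0:x1]=m[y0:y1,x0:x1]
    c=max(cv2.findContours(k,cv2.RETR_EXTERNAL,cv2.CHAIN_APPROX_NONE)[0],key=cv2.contourArea)
    return c[:,0,:]
E
python3 - <<'E'
from h import *
p=cv2.imread("pics/top0.png")[:,:,::-1].copy(); d=np.load("pics/top0.npy"); ci=camera_info("top")
def rect(n,c,z):
    r=cv2.minAreaRect(ray(c,z,ci).astype(np.float32)); print(n,np.round(r[0],1),np.round(r[1],1),round(r[2],1),len(c))
def circ(n,c,z):
    r=cv2.minEnclosingCircle(ray(c,z,ci).astype(np.float32)); print(n,np.round(r[0],1),"diam",round(2*r[1],1))
circ("green",blob(p,(40,80,30),(85,255,255),(190,190,260,260)),10)
rect("tile",blob(p,(98,90,40),(120,255,255),(275,145,345,215)),10)
rect("trivet",blob(p,(0,0,110),(179,60,255),(110,150,180,220)),10)
c=blob(p,(0,0,0),(179,255,45),(360,212,430,268)); circ("slate",c,10); rect("slate",c,10); 
print("holder:");
m=blob(p,(0,150,50),(8,255,255),(365,212,430,268)); rect("holder z110",m,110)
circ("ramekin",blob(p,(22,150,60),(35,255,255),(215,145,260,190)),42)
for n,u,v in [("lid",312,160),("mill",211,214),("holder",400,238),("shaker",312,250),("big",433,313),("purp",398,160)]:
    print(n,"z",round(ci["xyz"][2]-d[v,u],0),d[v,u])
a=p[120:360,180:500]; cv2.imwrite("pics/c1.png",cv2.resize(a,None,fx=2.5,fy=2.5,interpolation=cv2.INTER_CUBIC)[:,:,::-1])
E
```

```text
green [485.8 114.7] diam 111.3
tile [ 579.9 -111. ] [0. 0.] 0.0 1
trivet [587.6 314.1] [105.7 120.3] 72.8 188
slate [ 429.9 -302. ] diam 84.4
slate [ 418.1 -300.9] [84.4 25.7] 84.7 68
holder:
holder z110 [ 454.9 -292.4] [114.6  70.1] 85.6 142
ramekin [634.2  84.3] diam 69.1
lid z 98.0 952.45026
mill z 143.0 907.579
holder z 6.0 1043.9519
shaker z 70.0 980.6122
big z 34.0 1015.9527
purp z 52.0 998.1359
```

View pics/c1.png

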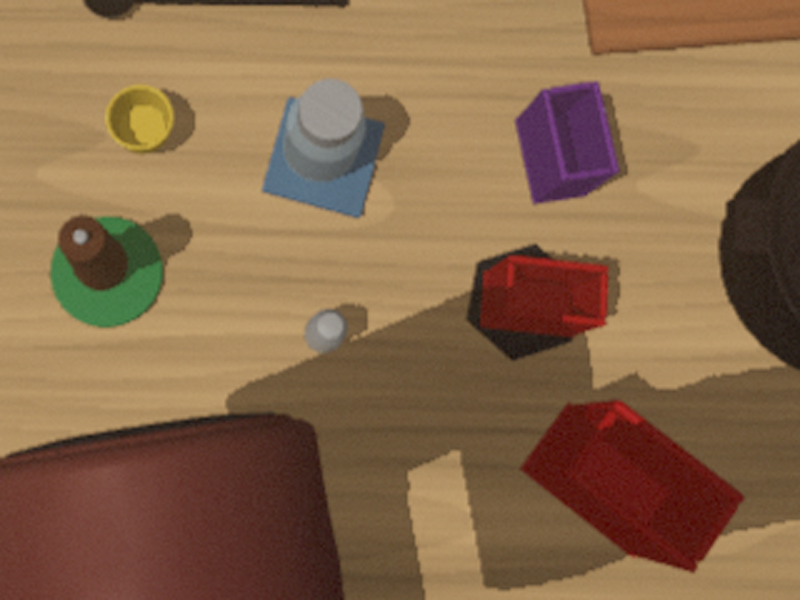

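The crop confirms it: the small red box, rim at about (385-422, 222-250), stands on the slate. I'll refine with depth for the tops and the visible corners for the tile and slate.

```bash
cat >> h.py <<'E'
def cloud(d,ci):
    v,u=np.mgrid[0:420,0:560]; K=ci["intrinsics"]
    P=np.stack([(u-K[0,2])/K[0,0]*d,-(v-K[1,2])/K[1,1]*d,-d],-1)
    return R.from_quat(ci["rotation"]).apply(P.reshape(-1,3)).reshape(420,560,3)+ci["xyz"]
E
python3 - <<'E'
from h import *
p=cv2.imread("pics/top0.png")[:,:,::-1].copy(); d=np.load("pics/top0.npy"); ci=camera_info("top")
o=np.array([180,120])
t=ray(np.array([(290,98),(383,122),(362,216),(264,190)])/2.5+o,10,ci); print("tile",t.mean(0),np.linalg.norm(t-np.roll(t,1,0),axis=1))
s=ray(np.array([(538,245),(478,262),(468,318),(514,359),(572,338)])/2.5+o,10,ci); print("slate",(s[0]+s[3])/2,(s[1]+s[4])/2,np.linalg.norm(s[0]-s[3]),np.linalg.norm(s[1]-s[4]), np.linalg.norm(np.diff(s,axis=0),axis=1))
P=cloud(d,ci)
def top(n,box,zlo,zhi):
    x0,y0,x1,y1=box; q=P[y0:y1,x0:x1].reshape(-1,3); q=q[(q[:,2]>zlo)&(q[:,2]<zhi)]
    r=cv2.minAreaRect(q[:,:2].astype(np.float32)); c=cv2.minEnclosingCircle(q[:,:2].astype(np.float32))
    print(n,len(q),"z med",np.round(np.median(q[:,2]),1),"rect",np.round(r[0],1),np.round(r[1],1),round(r[2],1),"circ",np.round(c[0],1),round(2*c[1],1))
top("holder",(365,212,430,268),100,120)
top("lid",(290,145,340,195),130,146)
top("millhead",(195,200,235,240),125,150)
top("nut",(195,200,235,240),150,165)
top("shaker",(295,235,330,270),65,80)
top("ramekin",(215,145,260,190),36,50)
top("trivet",(110,150,185,225),6,14)
top("table",(200,280,330,285),-20,20)
m=blob(p,(0,0,125),(179,35,255),(297,148,327,178)); c=ray(m,138,ci); print("lid col",cv2.minEnclosingCircle(c.astype(np.float32)))
s=ray(np.array([(82,237)])/2.5+o,156,ci);print("nut px",s)
sh=ray(np.array([(331,326)])/2.5+o,73,ci);print("shaker",sh)
E
```

```text
tile [ 607.43789256 -103.06965136] [101.20384221  98.72214612 101.61830171 102.32654613]
slate [ 462.16617928 -304.20706348] [ 463.76367651 -302.83391982] 118.04889972739079 117.87557285742879 [63.78827093 57.63406398 59.60626142 62.2092954 ]
holder 447 z med 109.8 rect [ 461.2 -303.2] [92.7 56.6] 85.3 circ [ 461.1 -302.9] 103.3
lid 511 z med 139.3 rect [617.9 -96.1] [56.6 56.3] 25.2 circ [618.3 -95.2] 58.6
millhead 220 z med 148.2 rect [492.3 120.7] [39.7 40.4] 5.0 circ [492.5 120.9] 42.0
nut 100 z med 151.2 rect [493.4 121.2] [35.8 36.4] 38.5 circ [492.9 120.7] 38.9
shaker 119 z med 71.9 rect [ 428.7 -101.5] [26.8 27.7] 25.7 circ [ 429.2 -101.8] 29.4
ramekin 161 z med 42.3 rect [636.7  85.8] [65.9 64.7] 45.1 circ [636.5  85.7] 67.9
trivet 1291 z med 10.4 rect [590.1 311.8] [179.9 183.8] 1.5 circ [600.4 312. ] 243.2
table 647 z med 1.2 rect [355.3   6.6] [ 10.  316.7] 1.0 circ [358.9   6.6] 316.7
lid col ((611.2105102539062, -88.55850219726562), 37.036216735839844)
nut px [[490.74886497 117.93815945]]
shaker [[ 427.13722645 -104.08299747]]
```

```bash
python3 - <<'E'
from h import *
d=np.load("pics/top0.npy"); ci=camera_info("top"); P=cloud(d,ci)
for n,(x0,y0,x1,y1) in dict(big=(388,270,480,350),pot=(465,160,560,275),colander=(0,110,75,230),purple=(385,150,430,203)).items():
    q=P[y0:y1,x0:x1][d[y0:y1,x0:x1]>0]; q=q[q[:,2]>20]; print(n,np.round(q.min(0)),np.round(q.max(0)))
E
python3 -m inch '{"series": [[[0,0,0],[0,0,-6.77],-1],[[0,0,0],[0,0,-6.77],-1],[[0,0,0],[0,0,-6.77],-1],[[0,0,0],[0,0,-6.77],-1],[[0,0,0],[0,0,-6.77],-1],[[0,0,0],[0,0,-6.77],-1],[[0,0,0],[0,0,-6.77],-1],[[0,0,0],[0,0,-6.77],-1],[[0,0,0],[0,0,-6.77],-1],[[0,0,0],[0,0,-6.77],-1]]}'
python3 -c "
from h import *
s=get_state();print(s['tool_pos'],R.from_quat(s['tool_rot']).as_matrix().round(3),s['joint_positions'].round(2))"
```

```text
big [ 222. -444.   20.] [ 363. -294.  149.]
pot [ 380. -719.   20.] [ 633. -454.  153.]
colander [474. 469.  20.] [716. 676. 109.]
purple [ 565. -370.   20.] [ 663. -299.  105.]
clock: 0.93
tool_pos: [228.0, -554.8, 230.8]
tool_rot: [0.705, 0.709, 0.0, -0.0]
force: [0.1, 0.8, 0.4]
opening: 0.998
gripper_force: 0.0
[ 227.98176343 -554.78699787  230.81350734] [[-0.006  1.    -0.   ]
 [ 1.     0.006  0.001]
 [ 0.001 -0.    -1.   ]] [-1.4   0.1   0.1   1.56 -0.    0.17]
```

```bash
python3 -m inch '{"series": [[[0.8,0.45,0],[0,0,0],-1],[[0.8,0.45,0],[0,0,0],-1],[[0.8,0.45,0],[0,0,0],-1],[[0.8,0.45,0],[0,0,0],-1],[[0.8,0.45,0],[0,0,0],-1],[[0.8,0.45,0],[0,0,0],-1],[[0.8,0.45,0],[0,0,0],-1],[[0.8,0.45,0],[0,0,0],-1],[[0.8,0.45,0],[0,0,0],-1],[[0.8,0.45,0],[0,0,0],-1]]}' | grep tool_pos
python3 -m inch '{"series": [[[0.89,0.21,0],[0,0,0],-1],[[0.89,0.21,0],[0,0,0],-1],[[0.89,0.21,0],[0,0,0],-1],[[0.89,0.21,0],[0,0,0],-1],[[0.89,0.21,0],[0,0,0],-1],[[0.89,0.21,0],[0,0,0],-1],[[0.89,0.21,0],[0,0,0],-1],[[0.89,0.21,0],[0,0,0],-1],[[0.89,0.21,0],[0,0,0],-1],[[0.3,0.1,0],[0,0,0],-1]]}'
python3 - <<'E'
from h import *
ci=camera_info("wrist"); p,d=get_image("wrist"); s=get_state(); print(s['tool_pos'],s['joint_positions'].round(2)); print(ci)
cv2.imwrite("pics/w1.png",p[:,:,::-1]); np.save("pics/w1.npy",d)
P=cloud(d,ci); 
for lo,hi in((120,147),(150,160)):
    q=P[(P[:,:,2]>lo)&(P[:,:,2]<hi)&(abs(P[:,:,0]-490)<60)&(abs(P[:,:,1]-118)<60)&(d>0)]
    if len(q): print(len(q),cv2.minEnclosingCircle(q[:,:2].astype(np.float32)))
E
```

```text
tool_pos: [408.2, -233.2, 231.1]
clock: 2.6
tool_pos: [487.1, 101.5, 230.9]
tool_rot: [0.706, 0.708, 0.0, -0.0]
force: [0.1, 0.8, -0.1]
opening: 0.997
gripper_force: 0.0
[487.41451773 101.61284305 230.78527201] [-0.06 -0.21 -0.21  1.57  0.    1.51]
{'intrinsics': array([[347.02631024,   0.        , 282.81320098],
       [  0.        , 347.02631024, 205.61961038],
       [  0.        ,   0.        ,   1.        ]]), 'xyz': array([487.42714066, 172.34680091, 374.39330891]), 'rotation': array([-1.40690984e-01, -1.31953124e-04,  1.99867236e-03,  9.90051532e-01])}
348 ((493.41455078125, 121.11973571777344), 20.90273666381836)
320 ((492.94781494140625, 120.3123550415039), 17.76799964904785)
```

View pics/w1.png

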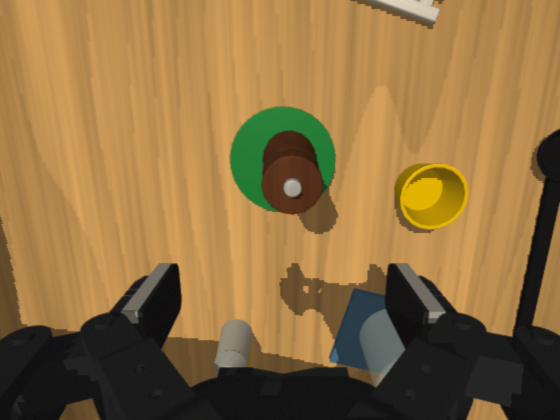

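The wrist view shows the mill head at (292,187), which puts it at (493,121) and agrees with the top camera. The green mat is centred at about (283,160).

```bash
python3 -m inch '{"series": [[[0.24,0.07,0],[0,0,0],-1],[[0.24,0.07,0],[0,0,0],-1],[[0,0,0],[0,0,0],-1],[[0,0,0.5],[0,0,0],-1],[[0,0,0.5],[0,0,0],-1],[[0,0,0.5],[0,0,0],-1],[[0,0,0.5],[0,0,0],-1],[[0,0,0.5],[0,0,0],-1],[[0,0,0.4],[0,0,0],-1],[[0,0,0.2],[0,0,0],-1]]}'
python3 -m inch '{"series": [[[0,0,0],[0,0,0],-0.5],[[0,0,0],[0,0,0],1],[[0,0,0],[0,0,0],1],[[0,0,0],[0,0,0],1],[[0,0,0],[0,0,0],1],[[0,0,0],[0,0,0],1],[[0,0,0],[0,0,0],1],[[0,0,0],[0,0,0],1],[[0,0,0],[0,0,0],1],[[0,0,0],[0,0,0],1]]}'
python3 - <<'E'
from h import *
p=cv2.imread("pics/w1.png")[:,:,::-1].copy()
ci={'intrinsics': np.array([[347.02631024,0,282.81320098],[0,347.02631024,205.61961038],[0,0,1]]),'xyz':np.array([487.42714066,172.34680091,374.39330891]),'rotation':np.array([-1.40690984e-01,-1.31953124e-04,1.99867236e-03,9.90051532e-01])}
c=blob(p,(40,80,30),(85,255,255),(220,95,345,225)); print("green",cv2.minEnclosingCircle(ray(c,10,ci).astype(np.float32)))
E
```

```text
clock: 3.48
tool_pos: [491.7, 115.9, 105.0]
tool_rot: [0.707, 0.707, -0.001, -0.001]
force: [0.2, -0.2, 0.2]
opening: 1.001
gripper_force: 0.0
clock: 4.32
tool_pos: [493.6, 116.6, 108.9]
tool_rot: [0.707, 0.707, 0.001, 0.001]
force: [-1.1, -1.1, 7.2]
opening: 0.474
gripper_force: 60.7
green ((487.19171142578125, 115.72384643554688), 55.61485290527344)
```

```bash
python3 -m inch '{"series": [[[0,0,-0.05],[0,0,0],1],[[0,0,-0.15],[0,0,0],1],[[0,0,-0.3],[0,0,0],1],[[0,0,-0.4],[0,0,0],1],[[0,0,-0.4],[0,0,0],1],[[0,0,-0.4],[0,0,0],1],[[0,0,-0.3],[0,0,0],1],[[0,0,-0.15],[0,0,0],1],[[0,0,-0.05],[0,0,0],1],[[0,0,0],[0,0,0],1]]}'
python3 -m inch '{"series": [[[0.1,0.05,0],[0,0,0],1],[[0.3,0.15,0],[0,0,0],1],[[0.45,0.22,0],[0,0,0],1],[[0.45,0.22,0],[0,0,0],1],[[0.45,0.22,0],[0,0,0],1],[[0.45,0.22,0],[0,0,0],1],[[0.3,0.15,0],[0,0,0],1],[[0.1,0.05,0],[0,0,0],1],[[0.05,0.0,0],[0,0,0],1],[[0,0,0],[0,0,0],1]]}'
python3 - <<'E'
from h import *
ci=camera_info("wrist"); p,d=get_image("wrist")
cv2.imwrite("pics/w2.png",p[:,:,::-1]); np.save("pics/w2.npy",d); np.save("pics/w2ci.npy",ci,allow_pickle=True)
p2,d2=get_image("top"); ct=camera_info("top");P=cloud(d2,ct)
q=P[(P[:,:,2]>262-22)&(P[:,:,2]<300)&(d2>0)]; print(get_state()['tool_pos'])
cv2.imwrite("pics/t2.png",p2[:,:,::-1])
p3,_=get_image("side"); cv2.imwrite("pics/s2.png",np.vstack([p3,])[:,:,::-1])
E
```

```text
clock: 5.15
tool_pos: [493.0, 116.7, 195.5]
tool_rot: [0.707, 0.707, 0.0, 0.0]
force: [0.0, 0.3, -2.4]
opening: 0.479
gripper_force: 61.0
clock: 5.98
tool_pos: [543.4, 222.8, 194.5]
tool_rot: [0.707, 0.707, -0.001, -0.0]
force: [0.9, 0.4, -3.5]
opening: 0.484
gripper_force: 61.3
[543.5984094  222.21967067 194.97464655]
```

View pics/w2.png

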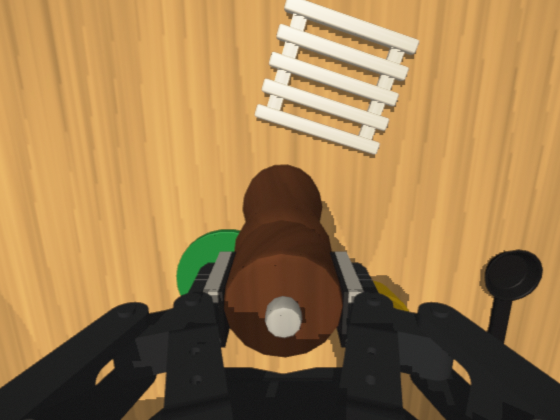

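View pics/s2.png

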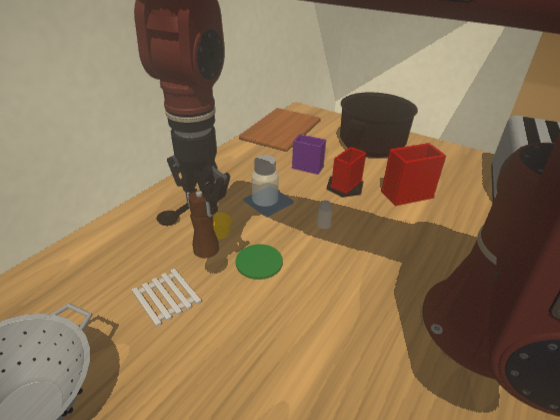

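The mill hangs upright between the fingers, with the nut at (283,316). The trivet spans about (257-417, 0-153) in the wrist view.

```bash
python3 - <<'E'
from h import *
p=cv2.imread("pics/w2.png")[:,:,::-1].copy(); ci=np.load("pics/w2ci.npy",allow_pickle=True).item()
h=cv2.cvtColor(p,cv2.COLOR_RGB2HSV); m=cv2.inRange(h,(0,0,150),(179,70,255)); m[160:]=0;m[:,:240]=0; m[:,430:]=0
pts=cv2.findNonZero(m)[:,0]; r=cv2.minAreaRect(ray(pts,10,ci).astype(np.float32)); print(r)
print("nut",ray([[283,316]],242,ci))
q=cloud(np.load("pics/w2.npy"),ci); k=q[(q[:,:,2]>6)&(q[:,:,2]<15)&(m>0)]; print(len(k),cv2.minAreaRect(k[:,:2].astype(np.float32)))
E
```

```text
((589.20654296875, 315.62078857421875), (103.40997314453125, 119.3635025024414), 72.8462905883789)
nut [[544.063992   229.47393621]]
10577 ((589.3858642578125, 315.7337341308594), (103.86181640625, 119.71192932128906), 72.8307113647461)
```

```bash
python3 -m inch '{"series": [[[0.1,0.05,0],[0,0,0],1],[[0.25,0.125,0],[0,0,0],1],[[0.35,0.175,0],[0,0,0],1],[[0.4,0.2,0],[0,0,0],1],[[0.4,0.2,0],[0,0,0],1],[[0.35,0.175,0],[0,0,0],1],[[0.2,0.125,0],[0,0,0],1],[[0.1,0.05,0],[0,0,0],1],[[0.05,0.025,0],[0,0,0],1],[[0,0,0],[0,0,0],1]]}' | grep -E "tool_pos|grip"
python3 -m inch '{"series": [[[0,0,0.1],[0,0,0],1],[[0,0,0.25],[0,0,0],1],[[0,0,0.35],[0,0,0],1],[[0,0,0.35],[0,0,0],1],[[0,0,0.35],[0,0,0],1],[[0,0,0.25],[0,0,0],1],[[0,0,0.2],[0,0,0],1],[[0,0,0.1],[0,0,0],1],[[0,0,0.05],[0,0,0],1],[[0,0,0],[0,0,0],1]]}'
```

```text
tool_pos: [588.9, 310.7, 195.2]
gripper_force: 61.4
clock: 7.8
tool_pos: [588.9, 310.7, 115.2]
tool_rot: [0.707, 0.707, -0.0, 0.0]
force: [0.5, 0.1, -2.6]
opening: 0.482
gripper_force: 61.4
```

```bash
python3 -m inch '{"series": [[[0,0,0.03],[0,0,0],1],[[0,0,0.03],[0,0,0],1],[[0,0,0.03],[0,0,0],1],[[0,0,0.03],[0,0,0],1],[[0,0,0.02],[0,0,0],1],[[0,0,0.01],[0,0,0],1],[[0,0,0],[0,0,0],1],[[0,0,0],[0,0,0],1],[[0,0,0],[0,0,0],1],[[0,0,0],[0,0,0],1]]}'
```

```text
clock: 8.63
tool_pos: [588.9, 310.8, 109.3]
tool_rot: [0.707, 0.707, 0.0, 0.0]
force: [-0.1, -0.5, -2.6]
opening: 0.477
gripper_force: 61.4
```

```bash
python3 -m inch '{"series": [[[0,0,0.02],[0,0,0],1],[[0,0,0],[0,0,0],1],[[0,0,0.02],[0,0,0],1],[[0,0,0],[0,0,0],1],[[0,0,0.02],[0,0,0],1],[[0,0,0],[0,0,0],1],[[0,0,0],[0,0,0],1],[[0,0,0],[0,0,0],1],[[0,0,0],[0,0,0],1],[[0,0,0],[0,0,0],1]]}'
```

```text
clock: 9.47
tool_pos: [589.1, 311.0, 108.8]
tool_rot: [0.707, 0.707, 0.001, 0.0]
force: [-5.0, -1.2, 10.4]
opening: 0.48
gripper_force: 62.8
```

```bash
python3 -m inch '{"series": [[[0,0,0],[0,0,0],0.2],[[0,0,0],[0,0,0],-0.3],[[0,0,0],[0,0,0],-1],[[0,0,0],[0,0,0],-1],[[0,0,0],[0,0,0],-1],[[0,0,0],[0,0,0],-1],[[0,0,0],[0,0,0],-1],[[0,0,-0.2],[0,0,0],-1],[[0,0,-0.5],[0,0,0],-1],[[0,0,-0.5],[0,0,0],-1]]}' | grep -E "tool_pos|grip|open|clock"
python3 -m inch '{"series": [[[0,0,-0.7],[0,0,0],-1],[[0,0,-0.7],[0,0,0],-1],[[0,0,-0.5],[0,0,0],-1],[[-0.5,0,0],[0,0,0],-1],[[-0.85,0.05,0],[0,0,0],-1],[[-0.85,0.07,0],[0,0,0],-1],[[-0.85,0.07,0],[0,0,0],-1],[[-0.85,0.07,0],[0,0,0],-1],[[-0.85,0.07,0],[0,0,0],-1],[[-0.85,0.07,0],[0,0,0],-1]]}' | grep -E "tool_pos"
python3 -m inch '{"series": [[[-0.8,0.07,0],[0,0,0],-1],[[-0.8,0.07,0],[0,0,0],-1],[[-0.8,0.07,0],[0,0,0],-1],[[-0.8,0.07,0],[0,0,0],-1],[[-0.6,0.07,0],[0,0,0],-1],[[-0.3,0,0],[0,0,0],-1],[[-0.1,0,0],[0,0,0],-1],[[0,0,0],[0,0,0],-1],[[0,0,0],[0,0,0],-1],[[0,0,0],[0,0,0],-1]]}'
python3 - <<'E'
from h import *
ci=camera_info("wrist"); p,d=get_image("wrist"); cv2.imwrite("pics/w3.png",p[:,:,::-1]); P=cloud(d,ci)
q=P[(P[:,:,2]>132)&(P[:,:,2]<146)&(abs(P[:,:,0]-618)<45)&(abs(P[:,:,1]+95)<45)&(d>0)]
print("lid",len(q),q[:,2].mean(),cv2.minEnclosingCircle(q[:,:2].astype(np.float32)))
p,d=get_image("top"); cv2.imwrite("pics/t3.png",p[:,:,::-1]);P=cloud(d,camera_info("top"))
q=P[(P[:,:,2]>130)&(P[:,:,2]<160)&(abs(P[:,:,0]-589)<50)&(abs(P[:,:,1]-315)<50)&(d>0)]
print("mill",len(q),cv2.minEnclosingCircle(q[:,:2].astype(np.float32)))
E
```

```text
clock: 10.3
tool_pos: [588.3, 310.6, 155.0]
opening: 1.002
gripper_force: 0.0
tool_pos: [605.0, 85.2, 231.7]
clock: 11.97
tool_pos: [619.2, -79.7, 231.2]
tool_rot: [0.706, 0.708, 0.0, 0.0]
force: [0.3, -0.6, -0.2]
opening: 1.0
gripper_force: 0.0
lid 4698 138.54292806416592 ((618.6741333007812, -95.73690795898438), 28.9361572265625)
mill 326 ((588.124755859375, 314.9393310546875), 21.41645622253418)
```

```bash
python3 -m inch '{"series": [[[-0.1,-0.01,0],[0,0,0],-1],[[-0.2,0,0],[0,0,0],-1],[[-0.1,0,0],[0,0,0],-1],[[0,0,0.5],[0,0,0],-1],[[0,0,0.7],[0,0,0],-1],[[0,0,0.7],[0,0,0],-1],[[0,0,0.7],[0,0,0],-1],[[0,0,0.4],[0,0,0],-1],[[0,0,0.2],[0,0,0],-1],[[0,0,0.1],[0,0,0],-1]]}'
python3 -m inch '{"series": [[[0,0,0],[0,0,0],-1],[[0,0,0],[0,0,0],0],[[0,0,0],[0,0,0],1],[[0,0,0],[0,0,0],1],[[0,0,0],[0,0,0],1],[[0,0,0],[0,0,0],1],[[0,0,0],[0,0,0],1],[[0,0,0],[0,0,0],1],[[0,0,0],[0,0,0],1],[[0,0,0],[0,0,0],1]]}'
```

```text
clock: 12.9
tool_pos: [618.0, -97.4, 97.5]
tool_rot: [0.707, 0.707, -0.0, -0.001]
force: [-0.3, -0.2, 0.8]
opening: 1.002
gripper_force: 0.0
clock: 13.73
tool_pos: [619.5, -97.6, 100.9]
tool_rot: [0.707, 0.707, 0.0, 0.001]
force: [-2.7, 0.1, 7.0]
opening: 0.668
gripper_force: 63.4
```

```bash
python3 -m inch '{"series": [[[0,0,-0.05],[0,0,0],1],[[0,0,-0.15],[0,0,0],1],[[0,0,-0.3],[0,0,0],1],[[0,0,-0.4],[0,0,0],1],[[0,0,-0.4],[0,0,0],1],[[0,0,-0.4],[0,0,0],1],[[0,0,-0.3],[0,0,0],1],[[0,0,-0.15],[0,0,0],1],[[0,0,-0.05],[0,0,0],1],[[0,0,0],[0,0,0],1]]}'
python3 -m inch '{"series": [[[0.15,-0.1,0],[0,0,0],1],[[0.35,-0.22,0],[0,0,0],1],[[0.55,-0.35,0],[0,0,0],1],[[0.55,-0.35,0],[0,0,0],1],[[0.55,-0.35,0],[0,0,0],1],[[0.55,-0.35,0],[0,0,0],1],[[0.55,-0.35,0],[0,0,0],1],[[0.55,-0.35,0],[0,0,0],1],[[0.5,-0.3,0],[0,0,0],1],[[0.4,-0.2,0],[0,0,0],1]]}' | grep -E "tool_pos|grip"
python3 -m inch '{"series": [[[0.3,-0.1,0],[0,0,0],1],[[0.2,-0.07,0],[0,0,0],1],[[0.05,-0.02,0],[0,0,0],1],[[0,0,0],[0,0,0],1],[[0,0,0],[0,0,0],1],[[0,0,0],[0,0,0],1],[[0,0,0],[0,0,0],1],[[0,0,0],[0,0,0],1],[[0,0,0],[0,0,0],1],[[0,0,0],[0,0,0],1]]}'
python3 - <<'E'
from h import *
ci=camera_info("wrist"); p,d=get_image("wrist"); cv2.imwrite("pics/w4.png",p[:,:,::-1]); P=cloud(d,ci)
z=get_state()['tool_pos'][2]+37
q=P[(abs(P[:,:,2]-z)<8)&(abs(P[:,:,0]-487)<40)&(abs(P[:,:,1]-113)<40)&(d>0)]
print("lid",len(q),q[:,2].mean(),cv2.minEnclosingCircle(q[:,:2].astype(np.float32)))
p,d=get_image("side"); cv2.imwrite("pics/s4.png",p[:,:,::-1])
E
```

```text
clock: 14.57
tool_pos: [618.9, -97.2, 187.1]
tool_rot: [0.707, 0.707, 0.0, 0.0]
force: [-0.4, 0.2, -5.4]
opening: 0.667
gripper_force: 64.9
tool_pos: [499.7, 92.5, 185.8]
gripper_force: 65.4
clock: 16.23
tool_pos: [494.3, 112.5, 186.9]
tool_rot: [0.707, 0.707, -0.0, 0.0]
force: [-0.5, -0.5, -4.7]
opening: 0.669
gripper_force: 65.5
lid 20866 224.72464062495305 ((489.7898254394531, 118.34037780761719), 37.55417251586914)
```

View pics/s4.png

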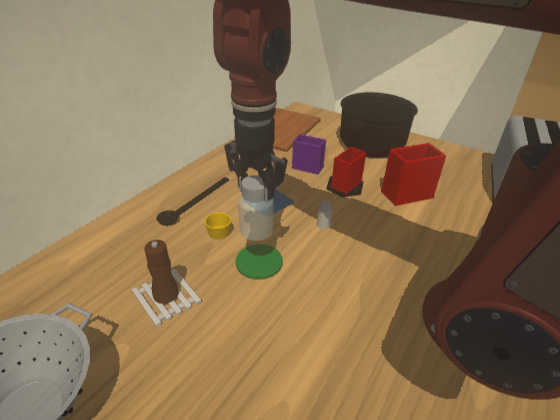

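The canister hangs upright above the green mat (259,262), and the mill stands upright on the trivet (160,272).

```bash
python3 -m inch '{"series": [[[0.03,-0.09,0],[0,0,0],1],[[0,-0.1,0.1],[0,0,0],1],[[0,0,0.25],[0,0,0],1],[[0,0,0.35],[0,0,0],1],[[0,0,0.4],[0,0,0],1],[[0,0,0.4],[0,0,0],1],[[0,0,0.3],[0,0,0],1],[[0,0,0.15],[0,0,0],1],[[0,0,0.05],[0,0,0],1],[[0,0,0],[0,0,0],1]]}'
python3 -m inch '{"series": [[[0,0,0.03],[0,0,0],1],[[0,0,0.03],[0,0,0],1],[[0,0,0.02],[0,0,0],1],[[0,0,0],[0,0,0],1],[[0,0,0],[0,0,0],1],[[0,0,0],[0,0,0],1],[[0,0,0],[0,0,0],1],[[0,0,0],[0,0,0],1],[[0,0,0],[0,0,0],1],[[0,0,0],[0,0,0],1]]}'
```

```text
clock: 17.17
tool_pos: [486.4, 113.9, 106.6]
tool_rot: [0.707, 0.707, -0.0, -0.0]
force: [-0.5, -0.3, -3.8]
opening: 0.662
gripper_force: 65.5
clock: 18.0
tool_pos: [486.6, 113.9, 103.7]
tool_rot: [0.707, 0.707, -0.0, 0.0]
force: [-0.8, 0.3, -4.7]
opening: 0.663
gripper_force: 65.5
```

```bash
python3 -m inch '{"series": [[[0,0,0.03],[0,0,0],1],[[0,0,0],[0,0,0],1],[[0,0,0.03],[0,0,0],1],[[0,0,0],[0,0,0],1],[[0,0,0.01],[0,0,0],1],[[0,0,0],[0,0,0],1],[[0,0,0],[0,0,0],1],[[0,0,0],[0,0,0],1],[[0,0,0],[0,0,0],1],[[0,0,0],[0,0,0],1]]}'
```

```text
clock: 18.83
tool_pos: [486.6, 113.9, 101.0]
tool_rot: [0.707, 0.707, -0.0, 0.0]
force: [-0.9, 0.5, -2.5]
opening: 0.663
gripper_force: 65.6
```

```bash
python3 -m inch '{"series": [[[0,0,0.02],[0,0,0],1],[[0,0,0],[0,0,0],0.2],[[0,0,0],[0,0,0],-0.3],[[0,0,0],[0,0,0],-1],[[0,0,0],[0,0,0],-1],[[0,0,0],[0,0,0],-1],[[0,0,0],[0,0,0],-1],[[0,0,0],[0,0,0],-1],[[0,0,-0.3],[0,0,0],-1],[[0,0,-0.6],[0,0,0],-1]]}' | grep -E "tool_pos|grip|open|clock"
python3 -m inch '{"series": [[[0,0,-0.7],[0,0,0],-1],[[0,0,-0.7],[0,0,0],-1],[[0,0,-0.7],[0,0,0],-1],[[-0.5,0,-0.2],[0,0,0],-1],[[-0.85,-0.05,0],[0,0,0],-1],[[-0.85,-0.05,0],[0,0,0],-1],[[-0.85,-0.05,0],[0,0,0],-1],[[-0.85,-0.05,0],[0,0,0],-1],[[-0.85,-0.05,0],[0,0,0],-1],[[-0.85,-0.05,0],[0,0,0],-1]]}' | grep -E "tool_pos"
python3 -m inch '{"series": [[[-0.85,-0.07,0],[0,0,0],-1],[[-0.85,-0.07,0],[0,0,0],-1],[[-0.85,-0.07,0],[0,0,0],-1],[[-0.8,-0.07,0],[0,0,0],-1],[[-0.6,-0.05,0],[0,0,0],-1],[[-0.3,0,0],[0,0,4.7],-1],[[-0.1,0,0],[0,0,0],-1],[[0,0,0],[0,0,0],-1],[[0,0,0],[0,0,0],-1],[[0,0,0],[0,0,0],-1]]}'
python3 - <<'E'
from h import *
ci=camera_info("wrist"); p,d=get_image("wrist"); cv2.imwrite("pics/w5.png",p[:,:,::-1]); P=cloud(d,ci)
q=P[(abs(P[:,:,2]-110)<5)&(abs(P[:,:,0]-461)<60)&(abs(P[:,:,1]+303)<70)&(d>0)]
print("rim",len(q),q[:,2].mean(),cv2.minAreaRect(q[:,:2].astype(np.float32)))
p,d=get_image("top"); cv2.imwrite("pics/t5.png",p[:,:,::-1]);ct=camera_info("top");P=cloud(d,ct)
q=P[(P[:,:,2]>130)&(P[:,:,2]<150)&(abs(P[:,:,0]-487)<50)&(abs(P[:,:,1]-115)<50)&(d>0)]
print("lid",len(q),cv2.minEnclosingCircle(q[:,:2].astype(np.float32)))
h=cv2.cvtColor(p,cv2.COLOR_RGB2HSV);print("tile hsv",h[184,309])
E
```

```text
clock: 19.67
tool_pos: [484.8, 114.0, 134.4]
opening: 1.0
gripper_force: 0.0
tool_pos: [474.5, -111.7, 229.3]
clock: 21.33
tool_pos: [461.6, -283.1, 228.5]
tool_rot: [0.734, 0.679, 0.0, 0.0]
force: [0.3, 0.1, -0.3]
opening: 1.0
gripper_force: 0.0
rim 2868 109.69065780248073 ((461.56427001953125, -303.61663818359375), (91.87515258789062, 56.06016540527344), 84.83238983154297)
lid 552 ((485.63446044921875, 115.39198303222656), 28.948976516723633)
tile hsv [101  79 135]
```

View pics/t5.png

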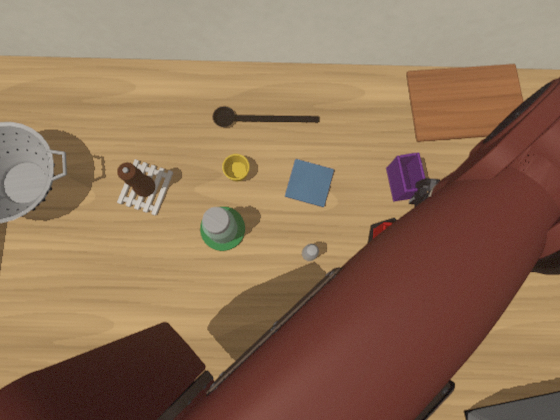

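The tile is now clear at (310,183), and the canister stands centred on the green mat.

```bash
python3 - <<'E'
from h import *
p=cv2.imread("pics/t5.png")[:,:,::-1].copy(); ct=camera_info("top")
c=blob(p,(95,50,40),(120,255,255),(275,145,345,220)); print("tile",cv2.minAreaRect(ray(c,10,ct).astype(np.float32)))
E
python3 -m inch '{"series": [[[-0.15,0.02,0],[0,0,0.5],-1],[[-0.25,0.02,0],[0,0,0],-1],[[-0.11,0,0],[0,0,0],-1],[[0,0,0.4],[0,0,0],-1],[[0,0,0.7],[0,0,0],-1],[[0,0,0.7],[0,0,0],-1],[[0,0,0.7],[0,0,0],-1],[[0,0,0.7],[0,0,0],-1],[[0,0,0.5],[0,0,0],-1],[[0,0,0.4],[0,0,0],-1]]}'
python3 -m inch '{"series": [[[0,0,0],[0,0,0],-1],[[0,0,0],[0,0,0],0],[[0,0,0],[0,0,0],1],[[0,0,0],[0,0,0],1],[[0,0,0],[0,0,0],1],[[0,0,0],[0,0,0],1],[[0,0,0],[0,0,0],1],[[0,0,0],[0,0,0],1],[[0,0,0],[0,0,0],1],[[0,0,0],[0,0,0],1]]}'
```

```text
tile ((607.400390625, -101.40161895751953), (100.67864990234375, 101.44378662109375), 75.33528137207031)
clock: 22.27
tool_pos: [460.3, -304.3, 61.7]
tool_rot: [0.738, 0.674, -0.0, -0.001]
force: [0.4, 1.3, -0.1]
opening: 0.997
gripper_force: 0.0
clock: 23.1
tool_pos: [461.7, -305.5, 66.0]
tool_rot: [0.738, 0.674, -0.0, 0.001]
force: [-3.6, 0.0, 5.9]
opening: 0.644
gripper_force: 64.9
```

```bash
python3 -m inch '{"series": [[[0,0,-0.05],[0,0,0],1],[[0,0,-0.15],[0,0,0],1],[[0,0,-0.3],[0,0,0],1],[[0,0,-0.4],[0,0,0],1],[[0,0,-0.5],[0,0,0],1],[[0,0,-0.5],[0,0,0],1],[[0,0,-0.4],[0,0,0],1],[[0,0,-0.2],[0,0,0],1],[[0,0,-0.1],[0,0,0],1],[[0,0,0],[0,0,0],1]]}'
python3 -m inch '{"series": [[[0.15,0.1,0],[0,0,0],1],[[0.35,0.2,0],[0,0,0],1],[[0.5,0.3,0],[0,0,0],1],[[0.5,0.3,0],[0,0,0],1],[[0.5,0.3,0],[0,0,0],1],[[0.5,0.3,0],[0,0,0],1],[[0.5,0.3,0],[0,0,0],1],[[0.5,0.3,0],[0,0,0],1],[[0.4,0.25,0],[0,0,0],1],[[0.3,0.2,0],[0,0,0],1]]}' | grep -E "tool_pos|grip"
python3 - <<'E'
from h import *
ci=camera_info("wrist"); p,d=get_image("wrist"); cv2.imwrite("pics/w6.png",p[:,:,::-1]); np.save("pics/w6ci.npy",ci,allow_pickle=True); np.save("pics/w6.npy",d)
s=get_state(); print(s['tool_pos'],s['force'])
E
```

```text
clock: 23.93
tool_pos: [461.4, -304.8, 168.9]
tool_rot: [0.738, 0.675, -0.0, 0.001]
force: [-0.1, 0.7, -4.2]
opening: 0.653
gripper_force: 64.6
tool_pos: [578.1, -144.1, 166.5]
gripper_force: 64.6
[ 579.16551393 -142.6851185   166.69658198] [-1.2505614   3.90437131 -4.38320376]
```

View pics/w6.png

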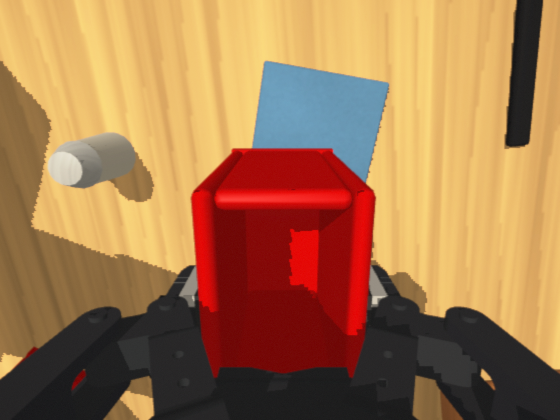

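The holder is held square, with the tile's far corners at (266,62) and (388,84).

```bash
python3 - <<'E'
from h import *
ci=np.load("pics/w6ci.npy",allow_pickle=True).item(); a,b=ray([(266,62),(388,84)],10,ci); e=b-a; L=np.linalg.norm(e); n=np.array([e[1],-e[0]])/L
if n[1]>0:n=-n
c=(a+b)/2+52*n; print(a,b,L,"centre",c)
s=get_state(); t=s['tool_pos']; M=R.from_quat(s['tool_rot']).as_matrix(); print(t,M[:2,:2])
P=cloud(np.load("pics/w6.npy"),ci); z=t[2]+110-66
q=P[(abs(P[:,:,2]-z)<4)&(abs(P[:,:,0]-t[0])<45)&(abs(P[:,:,1]-t[1])<70)]
r=cv2.minAreaRect(q[:,:2].astype(np.float32));print(z,r)
print("move units",(M.T@np.r_[c-(t[:2]+[0,1.8]),0])/40)
E
```

```text
[574.07262108 -39.19876407] [671.62484609 -64.64648092] 100.81677884107214 centre [ 609.72312799 -102.23880755]
[ 579.16551393 -142.6851185   166.69658198] [[ 0.087786    0.99613898]
 [ 0.99613735 -0.08778405]]
210.69658197924105 ((579.9412841796875, -129.9917449951172), (67.61969757080078, 90.24453735351562), 83.74115753173828)
move units [1.02948911 0.67617753 0.00135469]
```

```bash
python3 -m inch '{"series": [[[0.15,0.1,0],[0,0,0],1],[[0.25,0.15,0],[0,0,0],1],[[0.3,0.2,0],[0,0,0],1],[[0.2,0.12,0],[0,0,0],1],[[0.1,0.07,0],[0,0,0],1],[[0.03,0.015,0],[0,0,0],1],[[0,0,0],[0,0,0],1],[[0,0,0.1],[0,0,0],1],[[0,0,0.25],[0,0,0],1],[[0,0,0.35],[0,0,0],1]]}'
python3 -m inch '{"series": [[[0,0,0.4],[0,0,0],1],[[0,0,0.4],[0,0,0],1],[[0,0,0.35],[0,0,0],1],[[0,0,0.25],[0,0,0],1],[[0,0,0.15],[0,0,0],1],[[0,0,0.1],[0,0,0],1],[[0,0,0.05],[0,0,0],1],[[0,0,0],[0,0,0],1],[[0,0,0],[0,0,0],1],[[0,0,0],[0,0,0],1]]}'
```

```text
clock: 25.65
tool_pos: [608.1, -108.5, 140.3]
tool_rot: [0.738, 0.674, 0.0, 0.001]
force: [0.1, 0.3, -5.3]
opening: 0.648
gripper_force: 65.2
clock: 26.48
tool_pos: [608.2, -107.9, 72.9]
tool_rot: [0.738, 0.675, 0.0, 0.001]
force: [0.1, -0.7, -5.0]
opening: 0.648
gripper_force: 65.2
```

```bash
python3 -m inch '{"series": [[[0.05,0,0],[0,0,0],1],[[0.05,0.01,0.03],[0,0,0],1],[[0,0,0.03],[0,0,0],1],[[0,0,0.03],[0,0,0],1],[[0,0,0.03],[0,0,0],1],[[0,0,0.02],[0,0,0],1],[[0,0,0.02],[0,0,0],1],[[0,0,0],[0,0,0],1],[[0,0,0],[0,0,0],1],[[0,0,0],[0,0,0],1]]}'
```

```text
clock: 27.32
tool_pos: [608.4, -103.7, 66.0]
tool_rot: [0.738, 0.675, -0.0, 0.0]
force: [-3.9, 2.3, 2.3]
opening: 0.649
gripper_force: 65.6
```

```bash
python3 -m inch '{"series": [[[0,0,0],[0,0,0],0.2],[[0,0,0],[0,0,0],-0.3],[[0,0,0],[0,0,0],-1],[[0,0,0],[0,0,0],-1],[[0,0,0],[0,0,0],-1],[[0,0,0],[0,0,0],-1],[[0,0,0],[0,0,0],-1],[[0,0,-0.2],[0,0,0],-1],[[0,0,-0.5],[0,0,0],-1],[[0,0,-0.6],[0,0,0],-1]]}' | grep -E "tool_pos|grip|open|clock"
python3 -m inch '{"series": [[[0,0,-0.8],[0,0,0],-1],[[0,0,-0.8],[0,0,0],-1],[[0,0,-0.8],[0,0,0],-1],[[0,0,-0.4],[0,0,-5.2],-1],[[0.5,0,0],[0,0,0],-1],[[0.85,-0.04,0],[0,0,0],-1],[[0.85,-0.04,0],[0,0,0],-1],[[0.85,-0.05,0],[0,0,0],-1],[[0.85,-0.05,0],[0,0,0],-1],[[0.85,-0.05,0],[0,0,0],-1]]}' | grep -E "tool_pos"
python3 -m inch '{"series": [[[0.85,-0.07,0],[0,0,0],-1],[[0.85,-0.07,0],[0,0,0],-1],[[0.85,-0.07,0],[0,0,0],-1],[[0.85,-0.07,0],[0,0,0],-1],[[0.85,-0.07,0],[0,0,0],-1],[[0.6,0,0],[0,0,0],-1],[[0.3,0,0],[0,0,0],-1],[[0.1,0,0],[0,0,0],-1],[[0,0,0],[0,0,0],-1],[[0,0,0],[0,0,0],-1]]}'
python3 - <<'E'
from h import *
ci=camera_info("wrist"); p,d=get_image("wrist"); cv2.imwrite("pics/w7.png",p[:,:,::-1]); P=cloud(d,ci)
q=P[(P[:,:,2]>120)&(P[:,:,2]<160)&(abs(P[:,:,0]-588)<50)&(abs(P[:,:,1]-315)<50)&(d>0)]
print("mill",len(q),cv2.minEnclosingCircle(q[:,:2].astype(np.float32)) if len(q) else 0)
p,d=get_image("top"); cv2.imwrite("pics/t7.png",p[:,:,::-1]);ct=camera_info("top");P=cloud(d,ct)
q=P[(P[:,:,2]>104)&(P[:,:,2]<115)&(abs(P[:,:,0]-608)<65)&(abs(P[:,:,1]+102)<70)&(d>0)]
print("rim",len(q),cv2.minAreaRect(q[:,:2].astype(np.float32)))
h=cv2.cvtColor(p,cv2.COLOR_RGB2HSV);m=((h[:,:,2]<75)).astype(np.uint8)*255
k=np.zeros_like(m);k[205:275,355:425]=m[205:275,355:425]
c=max(cv2.findContours(k,0,1)[0],key=cv2.contourArea)[:,0]; w=ray(c,10,ct).astype(np.float32); print("slate",cv2.minEnclosingCircle(w),cv2.minAreaRect(w))
E
```

```text
clock: 28.15
tool_pos: [607.3, -103.4, 117.1]
opening: 0.999
gripper_force: 0.0
tool_pos: [598.9, 87.7, 230.5]
clock: 29.82
tool_pos: [585.3, 295.2, 229.8]
tool_rot: [0.707, 0.707, -0.0, 0.0]
force: [-0.2, -0.1, 1.1]
opening: 1.005
gripper_force: 0.0
mill 3140 ((588.8983154296875, 315.81500244140625), 20.82754135131836)
rim 366 ((607.998291015625, -102.08404541015625), (92.22213745117188, 57.689666748046875), 84.71781158447266)
slate ((462.85797119140625, -301.97247314453125), 58.10761642456055) ((463.76361083984375, -301.578857421875), (100.38249206542969, 115.72929382324219), 19.05147361755371)
```

View pics/t7.png

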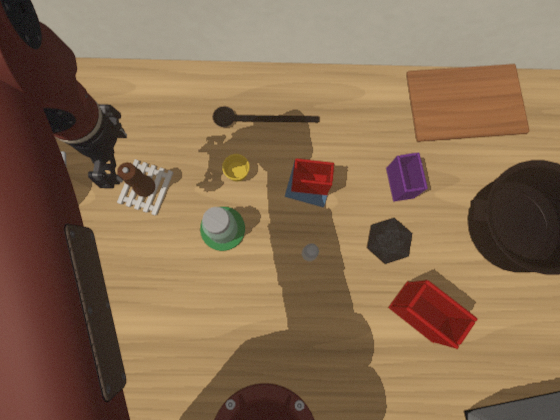

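The holder stands on the tile at (608,-102), and the slate is clear at (390,241). Next I pick up the mill again.

```bash
python3 -m inch '{"series": [[[0.2,0.05,0],[0,0,0],-1],[[0.25,0.05,0],[0,0,0],-1],[[0.1,0,0],[0,0,0],-1],[[0,0,0.3],[0,0,0],-1],[[0,0,0.6],[0,0,0],-1],[[0,0,0.7],[0,0,0],-1],[[0,0,0.7],[0,0,0],-1],[[0,0,0.5],[0,0,0],-1],[[0,0,0.2],[0,0,0],-1],[[0,0,0.05],[0,0,0],-1]]}'
python3 -m inch '{"series": [[[0,0,0],[0,0,0],-1],[[0,0,0],[0,0,0],0],[[0,0,0],[0,0,0],1],[[0,0,0],[0,0,0],1],[[0,0,0],[0,0,0],1],[[0,0,0],[0,0,0],1],[[0,0,0],[0,0,0],1],[[0,0,0],[0,0,0],1],[[0,0,0],[0,0,0],1],[[0,0,0],[0,0,0],1]]}'
python3 -m inch '{"series": [[[0,0,-0.05],[0,0,0],1],[[0,0,-0.15],[0,0,0],1],[[0,0,-0.3],[0,0,0],1],[[0,0,-0.4],[0,0,0],1],[[0,0,-0.5],[0,0,0],1],[[0,0,-0.5],[0,0,0],1],[[0,0,-0.5],[0,0,0],1],[[0,0,-0.4],[0,0,0],1],[[0,0,-0.15],[0,0,0],1],[[0,0,-0.05],[0,0,0],1]]}'
```

```text
clock: 30.75
tool_pos: [587.8, 318.2, 105.5]
tool_rot: [0.707, 0.707, -0.001, -0.001]
force: [-0.1, 0.9, 0.7]
opening: 1.001
gripper_force: 0.0
clock: 31.58
tool_pos: [589.5, 318.4, 109.1]
tool_rot: [0.707, 0.707, 0.001, 0.0]
force: [-1.1, -0.7, 6.8]
opening: 0.477
gripper_force: 60.5
clock: 32.42
tool_pos: [589.7, 318.4, 229.7]
tool_rot: [0.707, 0.707, 0.001, 0.001]
force: [-0.5, 0.1, -3.2]
opening: 0.476
gripper_force: 61.0
```

```bash
python3 -m inch '{"series": [[[-0.15,0,0],[0,0,0],1],[[-0.3,0,0],[0,0,0],1],[[-0.5,0,0],[0,0,0],1],[[-0.5,0,0],[0,0,0],1],[[-0.5,0,0],[0,0,0],1],[[-0.5,0,0],[0,0,0],1],[[-0.5,0,0],[0,0,0],1],[[-0.5,0,0],[0,0,0],1],[[-0.5,0,0],[0,0,0],1],[[-0.5,0,0],[0,0,0],1]]}' | grep -E "tool_pos|grip"
python3 -m inch '{"series": [[[-0.5,0,0],[0,0,0],1],[[-0.5,0,0],[0,0,0],1],[[-0.5,0,0],[0,0,0],1],[[-0.5,0,0],[0,0,0],1],[[-0.5,0,0],[0,0,0],1],[[-0.5,-0.05,0],[0,0,0],1],[[-0.5,-0.1,0],[0,0,0],1],[[-0.5,-0.2,0],[0,0,0],1],[[-0.5,-0.2,0],[0,0,0],1],[[-0.5,-0.2,0],[0,0,0],1]]}' | grep -E "tool_pos|grip"
python3 -m inch '{"series": [[[-0.5,-0.2,0],[0,0,0],1],[[-0.5,-0.2,0],[0,0,0],1],[[-0.5,-0.2,0],[0,0,0],1],[[-0.5,-0.2,0],[0,0,0],1],[[-0.5,-0.2,0],[0,0,0],1],[[-0.5,-0.25,0],[0,0,0],1],[[-0.4,-0.25,0],[0,0,0],1],[[-0.25,-0.2,0],[0,0,0],1],[[-0.1,-0.1,0],[0,0,0],1],[[0,0,0],[0,0,0],1]]}'
```

```text
tool_pos: [588.1, 138.2, 226.2]
gripper_force: 61.1
tool_pos: [557.6, -61.3, 226.1]
gripper_force: 61.1
clock: 34.92
tool_pos: [486.1, -210.4, 227.1]
tool_rot: [0.708, 0.707, -0.0, -0.0]
force: [0.7, 0.3, -2.9]
opening: 0.477
gripper_force: 61.1
```

```bash
python3 -m inch '{"series": [[[-0.1,-0.03,0],[0,0,0],1],[[-0.25,-0.07,0],[0,0,0],1],[[-0.4,-0.1,0],[0,0,0],1],[[-0.45,-0.1,0],[0,0,0],1],[[-0.4,-0.1,0],[0,0,0],1],[[-0.35,-0.1,0],[0,0,0],1],[[-0.2,-0.05,0],[0,0,0],1],[[-0.1,-0.02,0],[0,0,0],1],[[0,0,0],[0,0,0],1],[[0,0,0],[0,0,0],1]]}' | grep -E "tool_pos|grip"
python3 -m inch '{"series": [[[0,0,0.1],[0,0,0],1],[[0,0,0.25],[0,0,0],1],[[0,0,0.4],[0,0,0],1],[[0,0,0.4],[0,0,0],1],[[0,0,0.4],[0,0,0],1],[[0,0,0.4],[0,0,0],1],[[0,0,0.3],[0,0,0],1],[[0,0,0.15],[0,0,0],1],[[0,0,0.05],[0,0,0],1],[[0,0,0],[0,0,0],1]]}'
```

```text
tool_pos: [464.6, -299.5, 227.6]
gripper_force: 61.1
clock: 36.58
tool_pos: [464.5, -299.6, 129.5]
tool_rot: [0.707, 0.707, -0.0, -0.0]
force: [-0.4, 0.4, -2.8]
opening: 0.479
gripper_force: 61.1
```

Contact is expected at TCP z of about 109, so I lower slowly.

```bash
python3 -m inch '{"series": [[[0,-0.03,0.1],[0,0,0],1],[[0,0,0.12],[0,0,0],1],[[0,0,0.1],[0,0,0],1],[[0,0,0.06],[0,0,0],1],[[0,0,0.04],[0,0,0],1],[[0,0,0.03],[0,0,0],1],[[0,0,0.02],[0,0,0],1],[[0,0,0.02],[0,0,0],1],[[0,0,0],[0,0,0],1],[[0,0,0],[0,0,0],1]]}'
```

```text
clock: 37.42
tool_pos: [463.4, -299.9, 110.2]
tool_rot: [0.707, 0.707, -0.0, 0.0]
force: [0.0, 0.4, -2.7]
opening: 0.479
gripper_force: 61.1
```

```bash
python3 -m inch '{"series": [[[0,0,0.02],[0,0,0],1],[[0,0,0],[0,0,0],1],[[0,0,0.02],[0,0,0],1],[[0,0,0],[0,0,0],1],[[0,0,0.01],[0,0,0],1],[[0,0,0],[0,0,0],1],[[0,0,0],[0,0,0],1],[[0,0,0],[0,0,0],1],[[0,0,0],[0,0,0],1],[[0,0,0],[0,0,0],1]]}'
```

```text
clock: 38.25
tool_pos: [463.4, -300.2, 109.2]
tool_rot: [0.707, 0.707, -0.0, 0.001]
force: [-3.5, 1.3, 6.9]
opening: 0.472
gripper_force: 62.0
```

Contact made. I'll release, retreat upward, then back the arm away for a final check.

```bash
python3 -m inch '{"series": [[[0,0,0],[0,0,0],0.2],[[0,0,0],[0,0,0],-0.3],[[0,0,0],[0,0,0],-1],[[0,0,0],[0,0,0],-1],[[0,0,0],[0,0,0],-1],[[0,0,0],[0,0,0],-1],[[0,0,0],[0,0,0],-1],[[0,0,-0.2],[0,0,0],-1],[[0,0,-0.5],[0,0,0],-1],[[0,0,-0.6],[0,0,0],-1]]}' | grep -E "tool_pos|grip|open|clock"
python3 -m inch '{"series": [[[0,0,-0.8],[0,0,0],-1],[[0,0,-0.8],[0,0,0],-1],[[0,0,-0.6],[0,0,0],-1],[[0,0,-0.3],[0,0,0],-1],[[-0.3,-0.2,0],[0,0,0],-1],[[-0.7,-0.5,0],[0,0,0],-1],[[-0.7,-0.6,0],[0,0,0],-1],[[-0.7,-0.6,0],[0,0,0],-1],[[-0.7,-0.6,0],[0,0,0],-1],[[-0.7,-0.6,0],[0,0,0],-1]]}' | grep tool_pos
python3 -m inch '{"series": [[[-0.7,-0.6,0],[0,0,0],-1],[[-0.7,-0.6,0],[0,0,0],-1],[[-0.7,-0.6,0],[0,0,0],-1],[[-0.4,-0.3,0],[0,0,0],-1],[[0,0,0],[0,0,0],-1],[[0,0,0],[0,0,0],-1],[[0,0,0],[0,0,0],-1],[[0,0,0],[0,0,0],-1],[[0,0,0],[0,0,0],-1],[[0,0,0],[0,0,0],-1]]}'
python3 - <<'E'
from h import *
p,d=get_image("top"); cv2.imwrite("pics/t9.png",p[:,:,::-1]);P=cloud(d,camera_info("top"))
for n,x,y,lo,hi in(("canister",486.5,115.3,130,150),("holder",608,-102,104,115),("mill",463.2,-302.5,120,165),("shaker",429,-102,65,80),("ramekin",636.6,85.7,36,50)):
    q=P[(P[:,:,2]>lo)&(P[:,:,2]<hi)&(abs(P[:,:,0]-x)<60)&(abs(P[:,:,1]-y)<60)&(d>0)][:,:2].astype(np.float32)
    print(n,len(q),cv2.minEnclosingCircle(q) if len(q) else 0, cv2.minAreaRect(q)[:2] if len(q) else 0)
E
```

```text
clock: 39.08
tool_pos: [462.6, -299.1, 159.7]
opening: 1.003
gripper_force: 0.0
tool_pos: [338.2, -453.1, 260.9]
clock: 40.75
tool_pos: [256.3, -551.4, 260.4]
tool_rot: [0.706, 0.708, -0.0, 0.0]
force: [-0.0, 0.2, 0.1]
opening: 1.002
gripper_force: 0.0
canister 551 ((485.3602600097656, 115.416748046875), 28.97649383544922) ((485.09466552734375, 115.38865661621094), (56.991764068603516, 55.322593688964844))
holder 369 ((607.9344482421875, -102.02232360839844), 51.488101959228516) ((608.003662109375, -101.97976684570312), (92.04081726074219, 56.80165100097656))
mill 351 ((462.4737243652344, -302.17431640625), 20.9543514251709) ((462.4015808105469, -302.3349304199219), (40.32549285888672, 40.77277374267578))
shaker 120 ((429.4119567871094, -101.40401458740234), 14.977328300476074) ((429.7509460449219, -101.49894714355469), (26.134248733520508, 28.32179832458496))
ramekin 170 ((636.5506591796875, 85.71685791015625), 33.73663330078125) ((636.9534301757812, 86.0217056274414), (66.19825744628906, 64.0125503540039))
```

View pics/t9.png

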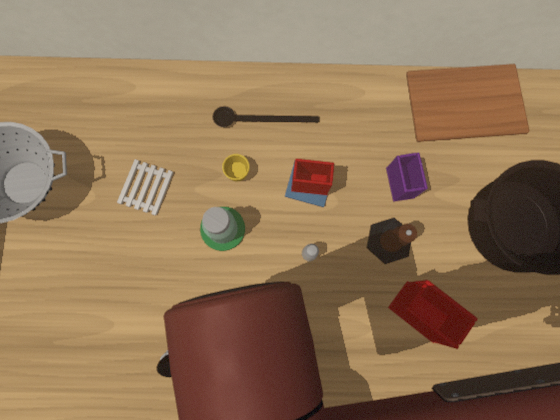

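The final view shows all three centred and upright: canister at (217,222), holder at (313,177), mill at (397,238). The shaker, ramekin and spoon haven't moved.

```bash
python3 -c "
from cell import *
print(sign_off())"
```

```text
the job is handed in; nothing more can be done
None
```

I handed the job in at about 41 s: the canister is on the green mat, the spoon holder on the blue tile and the pepper mill on the slate (parked on the trivet on the way), each upright, released and within about 2 mm of centre by the top camera, with the shaker, ramekin and spoon undisturbed; sign-off returned no verdict.

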